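# Mount a condenser lens: seat it in its cell and screw the retaining ring down until snug

### The arm

A 7-joint arm with a two-finger parallel gripper is mounted at the origin on the work surface; the furniture and walls round the work are solid. World frame = base frame: x ahead of the robot, y to its left, z up, the work surface at z = 0. Lengths are in m, angles in rad, forces in N, time in s.
With the tool pointing down it reaches from about 0.35 to 0.9 m from the base axis. Payload 7.2 kg.
Tool frame: the origin (TCP) lies between the finger pads; the fingertips stand 8 mm ahead of it and the grasp point (between the pads) lies 11 mm behind it; z points along the fingers, y is the line along which they close (so a half turn about z gives the same grasp; the last joint's range is limited). The gripper opens to 88 mm and grips with 3 to 60 N. Pads are 20 mm wide; open, the fingers measure 115 mm over their backs; the gripper's body (75 mm by 178 mm) begins 61 mm behind the grasp point.
Start: joints at [-1.239, 0.411, -0.013, 1.596, 0.006, 1.134, -0.082], TCP at [0.243, 0.576, 0.198] pointing down, gripper open.
Joint ranges: [-2.95, 2.95], [-0.29, 1.99], [-1.47, 1.44], [0.14, 2.54], [-1.03, 4.17], [0.13, 1.85], [-2.86, 2.86]. Speed limits (rad/s): [2.39, 2.39, 3.01, 3.01, 3.14, 3.14, 3.14].

### API

Orientations are given as a 3x3 rotation matrix whose columns are the frame's x, y, z axes.
In Python, from cell import bot gives the robot as it stands.
- The arm moves only by the tool servo_tool, never from a script. Its argument "motion" is a list that holds one entry, the list of rows, each a list of 6 numbers: the shift along the tool's x, y, z in m, then the turn, a rotation vector about the tool's x, y, z in degrees. In form: [[[tx, ty, tz, ax, ay, az], ...]]. A call has 1 to 8 rows; each row is the pose to reach, as a shift and turn from the pose commanded when the call began, along the tool's axes at that moment; what a row does not reach only later rows make up. A row lasts 1/8 s, in which the tool goes at most 62.5 mm and 10.7 degrees, less where a joint would pass 70% of its speed; a pose out of reach is approached as far as the arm can. A call with a gripper value outside its range is refused whole. "fingers" is the finger opening in m, from 0 to 0.0878, set as the call begins (left out, the last holds). The fingers move at their own pace and stop on an object; "force" is the grip in N (left out, the last holds). Time passes only in rows, so rows that repeat a pose let the fingers close. It gives the time, the measured TCP pose, the force, the opening and the grip force at its end, in the units of the state.
- bot.get_obs(): the state, without advancing time (a new reading comes with each control period).
- bot.get_image(name): name is "side" or "top"; returns a dict with "frame" (420x560x3 uint8, blue, green, red), "range_z" (420x560 float32, m along the optical axis (not along the pixel's ray), 0 where there is no reading), "fx", "fy", "cx", "cy" (pixels), "k1" (the pictures are not rectified: a ray, as slopes to the right and down, at radius r is drawn at 1 + k1 r^2 times it, then the intrinsics apply), "eye" and "orientation" of the camera in the world. Camera axes: x right, y down, z forward; pixel columns grow to the right and rows downward; lengths in m; the calibration is good to about 2 mm. A picture is of the moment at which its call begins.
- bot.sign_off(): hands the job in; it is judged then, once.
The state is a dict: "time": time; "joint_positions": joint angles; "joint_velocities": joint speeds; "joint_torque": joint torques, N m; "position": TCP position; "ee_rot": TCP orientation; "contact_force": force on the tool from outside, world axes, zero at the start; "wrist_torque": the same for the moment, N m; "opening": finger opening in m; "grip_force": force on a finger pad.
Only numpy, scipy, OpenCV 4.12 (cv2) and the standard library are available. Lean on these libraries where they do the work, as an engineer would, in place of code of your own. Each camera call takes 0.05 s, during which the arm holds its last target. There are 200 camera calls.

### The job

Mount the amber condenser lens: lay it flat side down in the open lens cell on the small breadboard, then put the steel retaining ring over it and screw the ring clockwise by feel until it is just snug, so that it holds the lens down firmly when you let go. The glass is brittle: never force the lens or over-tighten the ring, stop as soon as the ring clearly resists. Leave the round lens box and the mirror mount where they are.

Things in the scene. Friction and masses are not known exactly. Their poses are not given: they have to be found in the camera images.
- cell_mouth (a point): Centre of the lens cell's open mouth, at rim height, 62 mm above the bench; z up. The bore is 36.4 mm wide with a 1.2 mm lead-in chamfer, its wall 42 mm across outside. In the bore is a springy black seat (45 N/mm) on a brass spacer, 3 to 7.5 mm below the rim; its height is set anew each time and not measured. Feel the lens touch it and let go.
- cell: Fixed black lens cell upright on a square aluminium breadboard 100 x 100 x 12 mm. Origin: centre of the breadboard's underside; x axis through one gap of the thread. A barrel 53 mm across, its shoulder 16 mm below the rim; above it the wall with a coarse three-start outside thread, 48.4 mm across. Flange on the breadboard 72 mm across.
- thread_gap (a point): One of three gaps, 50 deg wide or more, between the ridges of the cell's outside thread; on the cell's +x axis, at rim height, 22.6 mm from the cell's axis. The others lie 120 deg to either side. A white line on the barrel marks each. Clockwise from each gap a ridge slopes down 6.9 mm per rad; the ring's lugs must enter the gaps and run under the ridges.
- lens_mid (a point): Amber plano-convex lens, flat side down on a dark mat (3 mm thick), 35 mm across, straight edge 14 mm high, 25 mm wide dome rising 3.5 mm more; 40 to 65 g. Point on its axis, 7 mm above the flat side; z up through the dome. Home in the cell this point is 0.5 mm below to 4 mm above cell_mouth, so hold it by the top 4 to 5 mm of its edge, clear of the rim, until it is home.
- lens: The lens of lens_mid; origin at the centre of its flat underside. Lens and ring lie on the same mat and may have changed places.
- ring_mid (a point): Steel knurled retaining ring, 58 mm across, 22 mm high, 150 g, on the dark mat the right way up: face with a 28.6 mm hole on top, open skirt 50.2 mm wide inside below. Point on its axis, 11 mm above its underside; z up. Let down through the gaps it rests on the lens, this point 1.5 mm below to 3 mm above cell_mouth; higher, its lugs lie on the ridges: turn it till it drops.
- ring_lug (a point): One of three lugs inside the ring's lower edge, 16 deg wide, 3.5 mm high, 43.8 mm across between them; on the ring's +x axis, 23.5 mm from its axis, 2 mm above its underside; the others 120 deg to either side; a red line on the ring's top marks each. Any lug fits any gap, if centred within about 12 deg.
- ring: The ring of ring_mid; origin: centre of its underside, x axis through one lug. Turned clockwise from above it is free, then bites 0.5 to 1.2 rad past the gap's centre, as the seat lies. From there the clamping force grows 150 to 200 N/rad, the moment by 0.015 to 0.025 N m per N: about 0.2 N m is snug. It is drawn down up to 1 mm and pulls the hand along; let go, it holds by friction.
- lens_box_mid (a point): Round cream lens box, 41 mm across, 20 mm high, loose on the bench; its centre. To be left alone.
- mount_mid (a point): Black mirror mount on a foot, 37 x 50 x 74 mm, loose on the bench; its point 37 mm up. To be left alone.
There are look-alikes about, which are no part of the job. Leave any turquoise look-alike of the ring alone.

How it is judged:
On the way, in this order (a step that is already met when the one before it is completed fails the run):
1. the lens lies in the mouth of the cell, let go (horizontal distance between lens_mid and cell_mouth below 0.004 m and z of lens_mid in the frame of cell_mouth below 0.0075 m and angle between lens_mid's own z axis and vertical below 0.2 rad and not (contact force between the fingers and lens above 0.1 N)), for 0.2 s.
2. the ring is down over the lens with its lugs past the gaps of the thread (horizontal distance between each of lens_mid, ring_mid and cell_mouth below 0.002 m and z of lens_mid in the frame of cell_mouth below 0.005 m and angle between each of lens_mid, ring_mid's own z axis and vertical below 0.06 rad and z of ring_mid in the frame of cell_mouth below 0.0035 m), for 0.1 s.
At the end, for the whole second after the job is handed in: The lens is home in the bore (within 2 mm of its axis, its middle under 5 mm above the mouth, level within 0.06 rad, dome up); the ring is screwed on over it (within 2 mm, its middle under 3.5 mm above the mouth, level) and, at rest by itself, clamps the lens with over 5 N (all of step 2 and contact force between ring and lens above 5 N and linear speed of ring below 0.01 m/s); the robot touches nothing.
It fails at once if the ring is over-tightened or pressed too hard on the glass (contact force between ring and lens above 25 N).
It fails at once if the lens is forced into the cell (contact force between lens and cell above 28 N).
It fails at once if the lens box or the mirror mount is knocked out of place (distance of any of lens_box_mid, mount_mid from where it was at the start of the episode above 0.03 m).
It also fails if it takes over 72 s, if anything falls off the work surface, if the arm or the gripper's body presses on something with over 40 N, if the wrist force passes 120 N, or if a joint passes its speed limit or range.

## Working session

There is one attempt and no reset: what is moved stays moved. The work goes in short steps, Python scripts to look and compute and a tool call to move; the robot and the scene stay as the last step left them, time stands still between calls to the robot, and variables do not carry over. Pictures are saved under pics/ and viewed, at most 10 in all, crops included, and the job is handed in when it is done.

Besides the shell and the picture viewer there is one more tool, called after "Request:" as name([rows], argument=value, ...), one row to a line, values as JSON. servo_tool: Moves the arm, as the interface text tells. Its arguments: {"type":"object","properties":{"motion":{"type":"array"},"fingers":{"type":"number"},"force":{"type":"number"}},"required":["motion"]}

```bash
mkdir -p pics; ls
cat > h.py <<'E'
import numpy as np, cv2
from cell import bot
def ray(im,u,v):
    x=(u-im["cx"])/im["fx"]; y=(v-im["cy"])/im["fy"]
    rd=np.hypot(x,y); r=rd
    for _ in range(20): r=rd/(1+im["k1"]*r*r)
    s=r/rd if rd>0 else 1
    return np.array(im["eye"]), np.array(im["orientation"])@np.array([x*s,y*s,1.])
def onz(im,u,v,z):
    e,d=ray(im,u,v); return e+d*(z-e[2])/d[2]
def depth(im,u,v):
    e,d=ray(im,u,v); return e+d*im["range_z"][int(round(v)),int(round(u))]
E
python3 - <<'E'
from h import *
for n in("top","side"):
    im=bot.get_image(n); cv2.imwrite(f"pics/{n}0.png",im["frame"])
    print(n,{k:np.round(im[k],4).tolist() for k in im if k not in("frame","range_z")})
o=bot.get_obs(); print({k:np.round(o[k],4).tolist() for k in o})
E
```

```text
pics
top {'fx': 542.5428, 'fy': 542.5428, 'cx': 272.2108, 'cy': 205.4651, 'k1': -0.0474, 'eye': [0.1358, 0.0277, 1.4969], 'orientation': [[-0.0251, -0.985, 0.1706], [-0.9997, 0.0236, -0.0109], [0.0067, -0.1708, -0.9853]]}
side {'fx': 521.7234, 'fy': 521.7234, 'cx': 273.6814, 'cy': 201.729, 'k1': -0.0815, 'eye': [0.2374, 1.0329, 0.6919], 'orientation': [[-0.9862, -0.0893, 0.1397], [-0.1657, 0.5, -0.85], [0.006, -0.8614, -0.5079]]}
{'time': 0.1, 'joint_positions': [-1.2392, 0.4118, -0.0127, 1.5969, 0.0056, 1.1343, -0.0822], 'joint_velocities': [-0.001, -0.0024, -0.0008, -0.0004, 0.0014, -0.0017, 0.0002], 'joint_torque': [0.0031, -58.9097, 0.6442, -29.171, -0.0537, 0.0145, 0.0001], 'position': [0.2431, 0.5752, 0.1972], 'ee_rot': [[-0.9211, 0.3892, -0.0005], [0.3892, 0.9211, -0.0014], [-0.0001, -0.0015, -1.0]], 'contact_force': [-0.7431, 0.2085, 0.4992], 'wrist_torque': [-0.0316, -0.0346, -0.0069], 'grip_force': 0.0, 'opening': 0.0883}
```

View pics/top0.png

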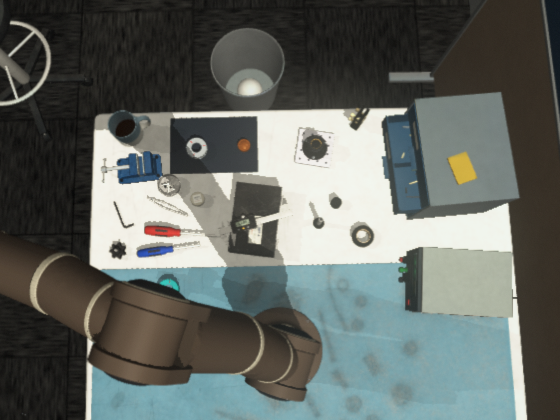

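View pics/side0.png

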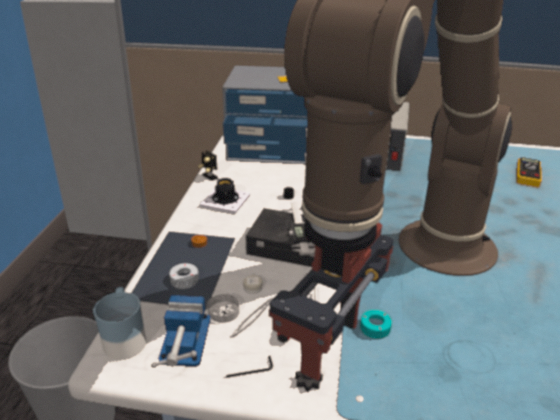

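Top view: amber lens at (244,145) and steel ring at (197,148) on the dark mat; cell on its breadboard at (316,147). Possible confusions are the turquoise ring (168,283), grey ring (362,235), openwork disc (169,184) and lens box (197,199). The mirror mount is at (358,118). By the description I choose the amber disc and steel ring on the mat, and check them in a close crop.

Run:
```python
from h import *
im=bot.get_image("top"); f=im["frame"]; np.save("top.npy",im,allow_pickle=True)
a=cv2.resize(f[110:185,170:345],None,fx=4.5,fy=4.5,interpolation=cv2.INTER_CUBIC)
s=bot.get_image("side"); np.save("side.npy",s,allow_pickle=True)
b=cv2.resize(s["frame"][165:300,150:260],None,fx=2,fy=2,interpolation=cv2.INTER_CUBIC)
c=np.zeros((a.shape[0]+b.shape[0],a.shape[1],3),np.uint8); c[:a.shape[0]]=a; c[a.shape[0]:,:b.shape[1]]=b
b2=cv2.resize(s["frame"][170:215,195:255],None,fx=6,fy=6,interpolation=cv2.INTER_CUBIC)
c[a.shape[0]:,b.shape[1]+10:b.shape[1]+10+360]=b2[:b.shape[0]]
cv2.imwrite("pics/crop1.png",c); print(c.shape)
```

```text
(608, 788, 3)
```

View pics/crop1.png

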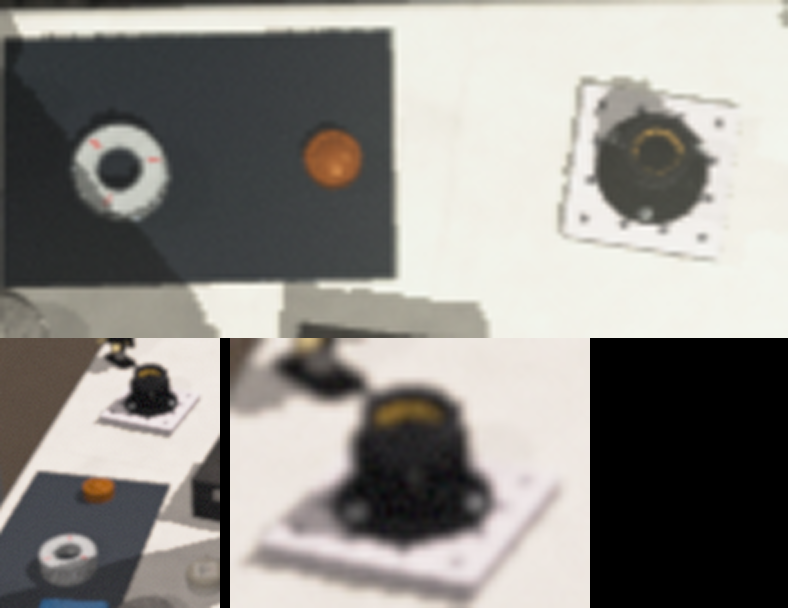

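The crop confirms the amber lens (top px 244,145) and the steel ring with three red marks (top px 197,148), both on the mat. It also shows the open cell with its brass bore (top px ~316,144).

```bash
cat >> h.py <<'E'
def cen(m,z,im):
    v,u=np.nonzero(m); return onz(im,u.mean(),v.mean(),z),len(u)
def big(m,u0,v0):
    n,l,s,c=cv2.connectedComponentsWithStats(m.astype(np.uint8))
    k=min(range(1,n),key=lambda i:np.hypot(c[i][0]-u0,c[i][1]-v0)-0.02*s[i][4]); return l==k
def fitc(p):
    A=np.c_[2*p,np.ones(len(p))]; s=np.linalg.lstsq(A,(p**2).sum(1),rcond=None)[0]
    return s[:2],np.sqrt(s[2]+s[0]**2+s[1]**2)
def cloud(im,u0,u1,v0,v1):
    return np.array([depth(im,u,v) for v in range(v0,v1) for u in range(u0,u1) if im["range_z"][v,u]>0])
E
python3 - <<'E'
from h import *
T=np.load("top.npy",allow_pickle=True).item(); S=np.load("side.npy",allow_pickle=True).item()
for n,im,(u,v),(ru,rv) in(("top",T,(244,145),(197,148)),("side",S,(199,241),(184,275))):
    f=im["frame"].astype(int); m=big((f[...,2]-f[...,0]>60)&(f[...,2]>100),u,v)
    print(n,"lens",cen(m,.012,im))
    hsv=cv2.cvtColor(im["frame"],cv2.COLOR_BGR2HSV)
    # ring by depth
    P=cloud(im,ru-25,ru+25,rv-20,rv+22); q=P[(P[:,2]>.019)&(P[:,2]<.034)]
    print("ring",len(q),fitc(q[:,:2]),(q.max(0)+q.min(0))/2,np.median(q[:,2]))
    u,v=(316,147) if n=="top" else (224,188)
    P=cloud(im,u-18,u+18,v-20,v+20); 
    for a,b in((.057,.067),(.005,.02)):
        q=P[(P[:,2]>a)&(P[:,2]<b)]; print("cell",len(q),fitc(q[:,:2]),(q.max(0)+q.min(0))/2,np.median(q[:,2]))
    q=P[(P[:,2]>.008)&(P[:,2]<.016)]
    print(" board rect",cv2.minAreaRect((q[:,:2]*1000).astype(np.float32)))
# ring red marks
f=cv2.cvtColor(T["frame"],cv2.COLOR_BGR2LAB).astype(int); 
for v in range(137,160):
    for u in range(185,210):
        if f[v,u,1]>136: p=onz(T,u,v,.025); print(u,v,f[v,u,1],np.round(p[:2],4))
b=T["frame"][120:180,290:345].max(2); 
print(b[14:42,12:40])
E
```

```text
top lens (array([0.56969299, 0.08794278, 0.012     ]), 118)
ring 249 (array([0.56083838, 0.22009211]), np.float64(0.022866486527608223)) [0.56063863 0.22059155 0.02646223] 0.02618409094138552
cell 99 (array([ 0.55553744, -0.11282717]), np.float64(0.019028813521130943)) [ 0.5536905  -0.11278153  0.06199007] 0.061237226765571195
cell 805 (array([ 0.55872636, -0.11426848]), np.float64(0.047264019445135835)) [ 0.56094547 -0.11634554  0.01249942] 0.013786634155928512
 board rect ((559.8341064453125, -115.89383697509766), (99.99061584472656, 115.59932708740234), 87.39353942871094)
side lens (array([0.56410352, 0.09206535, 0.012     ]), 129)
ring 308 (array([0.55787791, 0.22613119]), np.float64(0.02235938789714392)) [0.55786204 0.22491843 0.02209838] 0.022149746659842928
cell 40 (array([ 0.55348604, -0.10867008]), np.float64(0.020211723647754063)) [ 0.55301957 -0.10855952  0.05935401] 0.058281604031326706
cell 489 (array([ 0.57244913, -0.15134407]), np.float64(0.07599550654591272)) [ 0.57619944 -0.15206569  0.01248944] 0.010497225679880873
 board rect ((568.6187744140625, -151.4016876220703
[... 2920 characters left out ...]
241 240 239 224 152  89  76  74  75  80 100 120 112  81  75  76  76  77
   77  77  87 142 211 235 238 238 240 240]
 [241 241 241 239 224 152  96  79  77  93 123 150 148  88  79  77  76  76
   81  98 131 191 232 237 237 237 238 238]
 [241 242 242 241 239 226 169 112  99  97 119 150 121  83  77  79  86  98
  133 190 230 235 238 240 238 238 237 236]
 [242 242 242 241 236 207 146 165 196 181 138 125 120 110 101 113 149 190
  229 234 238 241 242 242 242 242 241 239]
 [242 242 242 242 240 226 167 204 237 239 238 237 236 229 193 160 199 234
  241 241 242 242 242 242 242 242 242 241]
 [242 242 242 242 242 241 239 240 242 242 242 242 242 233 189 160 206 239
  242 242 242 242 241 234 230 240 243 242]]
```

Request:
servo_tool([
  [[-0.487,-0.322,0,0,0,58],[-0.487,-0.322,0,0,0,58],[-0.487,-0.322,0,0,0,58],[-0.487,-0.322,0,0,0,58],[-0.487,-0.322,0,0,0,58],[-0.487,-0.322,0,0,0,58],[-0.487,-0.322,0,0,0,58],[-0.487,-0.322,0,0,0,58]],
], fingers=0.06)

```text
time: 1.2
position: [0.5209, 0.1577, 0.1981]
ee_rot: [[-0.158, 0.987, 0.0], [0.987, 0.158, 0.0], [0.0, 0.0, -1.0]]
contact_force: [0.6, 0.3, -0.2]
opening: 0.0601
grip_force: 0.0
```

Request:
servo_tool([
  [[-0.074,0.035,0.12,0,0,0],[-0.074,0.035,0.12,0,0,0],[-0.074,0.035,0.12,0,0,0],[-0.074,0.035,0.12,0,0,0],[-0.074,0.035,0.12,0,0,0]],
])

```text
time: 1.82
position: [0.567, 0.0936, 0.0795]
ee_rot: [[-0.16, 0.987, 0.002], [0.987, 0.16, 0.001], [0.001, 0.002, -1.0]]
contact_force: [0.2, 0.6, 0.7]
opening: 0.0601
grip_force: 0.0
```

Run:
```python
from h import *
a=[]
for n in("top","side"):
    im=bot.get_image(n); np.save(n+"1.npy",im,allow_pickle=True)
    R=np.array(im["orientation"]); 
    def pr(p):
        q=R.T@(np.array(p)-im["eye"]); x,y=q[:2]/q[2]; s=1+im["k1"]*(x*x+y*y); return im["cx"]+im["fx"]*x*s,im["cy"]+im["fy"]*y*s
    u,v=map(int,pr([.567,.09,.05])); c=im["frame"][v-37:v+37,u-50:u+50]; a.append(cv2.resize(c,(600,444) if 0 else (400,296),interpolation=cv2.INTER_CUBIC))
    print(n,u,v,pr(bot.get_obs()["position"]), bot.get_obs()["position"])
    f=im["frame"].astype(int); m=(f[...,2]-f[...,0]>60)&(f[...,2]>100); w=np.zeros_like(m); w[v-40:v+45,u-40:u+40]=1; m=m&w
    print(cen(m,.012,im))
cv2.imwrite("pics/c2.png",np.hstack(a))
```

```text
top 242 141 (np.float64(240.33948316124332), np.float64(138.6168013622114)) [0.56705442 0.09372073 0.07975196]
(array([nan, nan, nan]), 0)
side 197 224 (np.float64(195.6814354601459), np.float64(214.46088513731786)) [0.56699052 0.09364791 0.07968908]
(array([0.56454147, 0.09128702, 0.012     ]), 122)h.py:14: RuntimeWarning: Mean of empty slice.
  v,u=np.nonzero(m); return onz(im,u.mean(),v.mean(),z),len(u)
  ret = ret.dtype.type(ret / rcount)
```

View pics/c2.png

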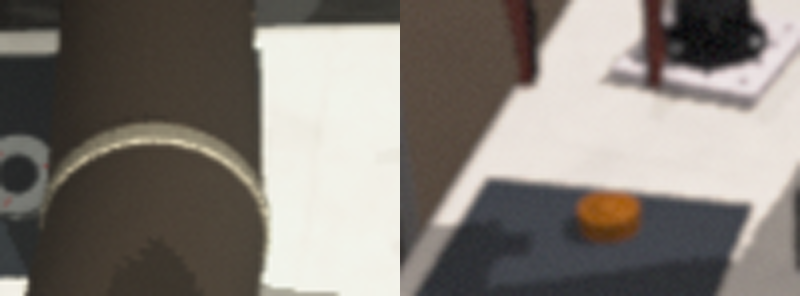

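The crop shows the fingertips above and behind the lens in the side view (tips ≈ side px (179,207) and (210,208), lens (199,241)). The arm hides the lens from the top. I'll check the tip height by depth.

Run:
```python
from h import *
im=np.load("side1.npy",allow_pickle=True).item()
for u0 in(179,210):
  for v in range(196,222,2):
    p=min((depth(im,u,v) for u in range(u0-4,u0+5) if im["range_z"][v,u]>0),key=lambda p:np.linalg.norm(p-im["eye"])); print(u0,v,np.round(p,4), im["frame"][v,u0])
```

```text
179 196 [0.5989 0.1127 0.1345] [29 28 43]
179 198 [0.5966 0.1139 0.1305] [29 33 51]
179 200 [0.6041 0.1135 0.1245] [33 31 53]
179 202 [0.598  0.1128 0.1197] [30 35 55]
179 204 [0.6018 0.1158 0.1161] [31 31 57]
179 206 [0.5979 0.1152 0.1111] [42 44 66]
179 208 [0.597  0.1131 0.1048] [122 130 145]
179 210 [ 0.6511 -0.0447 -0.001 ] [211 218 227]
179 212 [ 0.6534 -0.0355 -0.0016] [217 224 231]
179 214 [ 0.6494 -0.0237  0.    ] [217 224 232]
179 216 [ 6.443e-01 -1.610e-02 -6.000e-04] [218 224 233]
179 218 [ 0.6416 -0.0077 -0.001 ] [221 227 235]
179 220 [0.6471 0.0061 0.0011] [220 226 234]
210 196 [0.5311 0.101  0.1347] [37 41 77]
210 198 [0.5265 0.1023 0.131 ] [34 38 71]
210 200 [0.5331 0.1037 0.1261] [37 45 78]
210 202 [0.5314 0.1028 0.1208] [35 39 73]
210 204 [0.5337 0.1037 0.1161] [37 43 73]
210 206 [0.5273 0.1033 0.1115] [37 36 70]
210 208 [0.5277 0.1031 0.1063] [64 67 89]
210 210 [ 5.827e-01 -5.490e-02  2.000e-04] [161 169 181]
210 212 [ 0.571  -0.0502 -0.0016] [209 216 225]
210 214 [ 0.5779 -0.0376 -0.0006] [207 217 226]
210 216 [ 0.5632 -0.0314 -0.0011] [211 219 226]
210 218 [ 0.5717 -0.016   0.0016] [218 225 233]
210 220 [ 0.5608 -0.013  -0.0012] [218 225 232]
```

Run:
```python
from h import *
im0=np.load("side.npy",allow_pickle=True).item()
for im,(a,b,c,d),pos in((im0,(265,335,300,395),[.243,.575,.197]),(bot.get_image("side"),(165,225,150,225),bot.get_obs()["position"])):
    P=cloud(im,a,b,c,d); q=P[(np.linalg.norm(P[:,:2]-pos[:2],axis=1)<.07)&(P[:,2]>.05)]
    print(pos, np.sort(q[:,2])[:12]); 
    for lo in np.arange(pos[2]-.02,pos[2]+.08,.01):
        s=q[abs(q[:,2]-lo)<.005]; print(round(lo-pos[2],3),len(s),np.round(s.mean(0)-pos,4) if len(s) else "")
```

```text
[0.243, 0.575, 0.197] [0.22101108 0.22102752 0.22165597 0.22181977 0.22183908 0.22195827
 0.22210715 0.22215517 0.22233153 0.22241556 0.22263614 0.22264872]
-0.02 0 
-0.01 0 
0.0 0 
0.01 0 
0.02 6 [0.0208 0.0484 0.0246]
0.03 119 [0.0188 0.0501 0.0301]
0.04 130 [0.0183 0.0505 0.0399]
0.05 115 [0.0179 0.0511 0.0499]
0.06 119 [0.0183 0.0521 0.0601]
0.07 114 [0.0197 0.0533 0.0699]
[0.5669348  0.09343825 0.07955628] [0.10159003 0.10161161 0.10197327 0.10201579 0.10204721 0.10312553
 0.10432046 0.10438157 0.1047074  0.10518818 0.10520809 0.10538867]
-0.02 0 
-0.01 0 
-0.0 0 
0.01 0 
0.02 8 [0.0156 0.0123 0.0231]
0.03 50 [0.0021 0.0095 0.03  ]
0.04 41 [-0.0045  0.0101  0.0404]
0.05 48 [0.0023 0.0103 0.0502]
0.06 52 [0.0027 0.0109 0.0601]
0.07 55 [-0.0004  0.0109  0.0702]
```

Depth puts the fingertips about 23 mm above the reported TCP, where the interface text puts them 8 mm below it. So I'll descend in steps and check by sight and touch. First I centre on the lens and go down to TCP z 0.030.

Request:
servo_tool([
  [[-0.003,0,0.03,0,0,0],[-0.003,0,0.05,0,0,0],[-0.003,0,0.05,0,0,0],[-0.003,0,0.05,0,0,0]],
])

```text
time: 2.48
position: [0.5676, 0.0894, 0.0292]
ee_rot: [[-0.159, 0.987, 0.002], [0.987, 0.159, 0.001], [0.0, 0.002, -1.0]]
contact_force: [-0.3, -0.2, 0.3]
opening: 0.06
grip_force: 0.0
```

Run:
```python
from h import *
im=bot.get_image("side"); pos=bot.get_obs()["position"]; np.save("side2.npy",im,allow_pickle=True)
cv2.imwrite("pics/c3.png",cv2.resize(im["frame"][195:265,150:250],None,fx=7,fy=7,interpolation=cv2.INTER_CUBIC))
P=cloud(im,165,225,170,260); q=P[(np.linalg.norm(P[:,:2]-pos[:2],axis=1)<.07)&(P[:,2]>.02)]
print(pos,np.sort(q[:,2])[:8]); f=im["frame"].astype(int); m=(f[...,2]-f[...,0]>60)&(f[...,2]>100); m=big(m,199,241); print(cen(m,.012,im))
s=q[(q[:,2]<.1)]
for sgn in(1,-1): w=s[(s[:,0]-pos[0])*sgn>0.01]; print(w.mean(0),w.min(0),w.max(0))
```

```text
[0.56771347 0.08931459 0.02926579] [0.05091924 0.05188521 0.05195002 0.05251972 0.05260769 0.05286033
 0.05300193 0.05319463]
(array([0.56445038, 0.09148652, 0.012     ]), 125)
[0.60003294 0.10427965 0.07696457] [0.59573606 0.08687826 0.05091924] [0.60751258 0.11140113 0.09983016]
[0.53097122 0.09463887 0.07703366] [0.52539318 0.07577866 0.05195002] [0.53690978 0.10102486 0.09999746]
```

View pics/c3.png

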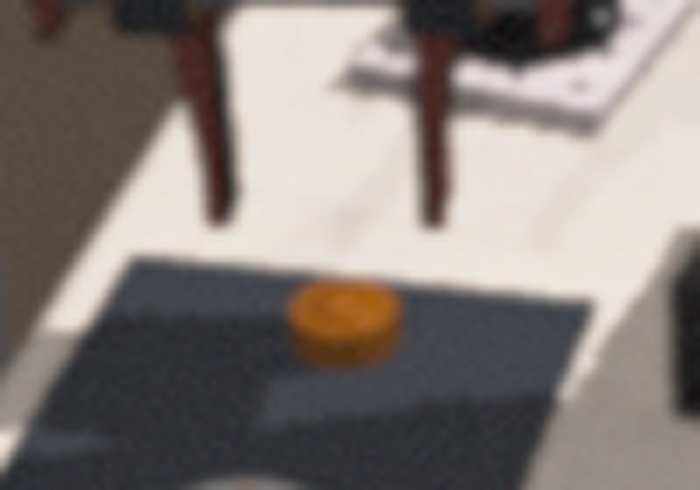

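The crop shows the lens at side px (199,241) and the tips still well above it, at z≈0.052 for a reported 0.029. So the true tips are about 22 mm above the reported TCP. I'll touch off lightly on the mat to calibrate this.

Request:
servo_tool([
  [[0.001,-0.001,0.02,0,0,0],[0.001,-0.001,0.036,0,0,0],[0.001,-0.001,0.041,0,0,0],[0.001,-0.001,0.041,0,0,0]],
])

```text
time: 3.02
position: [0.5657, 0.0896, -0.0131]
ee_rot: [[-0.158, 0.987, -0.0], [0.987, 0.158, -0.0], [-0.0, -0.0, -1.0]]
contact_force: [0.3, -0.2, 0.1]
opening: 0.0598
grip_force: 0.0
```

Request:
servo_tool([
  [[0,0,0.002,0,0,0],[0,0,0.004,0,0,0],[0,0,0.005,0,0,0]],
])

```text
time: 3.4
position: [0.5658, 0.0897, -0.018]
ee_rot: [[-0.158, 0.987, 0.0], [0.987, 0.158, 0.0], [0.0, 0.0, -1.0]]
contact_force: [0.3, -0.5, 0.9]
opening: 0.0601
grip_force: 0.0
```

Request:
servo_tool([
  [[0,0,0.001,0,0,0],[0,0,0.002,0,0,0]],
])

```text
time: 3.65
position: [0.5658, 0.0897, -0.0201]
ee_rot: [[-0.158, 0.987, 0.0], [0.987, 0.158, 0.0], [0.0, 0.0, -1.0]]
contact_force: [0.4, 0.2, -0.2]
opening: 0.0602
grip_force: 0.0
```

Request:
servo_tool([
  [[0,0,0.001,0,0,0],[0,0,0.002,0,0,0]],
])

```text
time: 3.9
position: [0.5658, 0.0897, -0.0214]
ee_rot: [[-0.158, 0.987, -0.0], [0.987, 0.158, 0.0], [0.0, 0.0, -1.0]]
contact_force: [-5.4, -1.0, 16.5]
opening: 0.0603
grip_force: 8.6
```

Request:
servo_tool([
  [[0,0,0.001,0,0,0],[0,0,0.002,0,0,0]],
])

```text
time: 4.15
position: [0.5658, 0.0897, -0.0215]
ee_rot: [[-0.158, 0.987, 0.0], [0.987, 0.158, 0.001], [0.001, 0.0, -1.0]]
contact_force: [-12.1, -0.9, 38.6]
opening: 0.0598
grip_force: 19.1
```

Touch at TCP z ≈ −0.0213, so the tips are about 24 mm above the reported TCP. Next I raise to hold the lens's top 4.5 mm and close gently.

Request:
servo_tool([
  [[0,0,-0.012,0,0,0],[0,0,-0.012,0,0,0]],
])

```text
time: 4.4
position: [0.5665, 0.0898, -0.0113]
ee_rot: [[-0.158, 0.987, 0.002], [0.987, 0.158, 0.0], [0.0, 0.002, -1.0]]
contact_force: [0.8, -0.7, -0.3]
opening: 0.0595
grip_force: 0.0
```

Request:
servo_tool([
  [[0,0,0,0,0,0],[0,0,0,0,0,0],[0,0,0,0,0,0],[0,0,0,0,0,0]],
], fingers=0.033, force=10)

```text
time: 4.9
position: [0.5656, 0.0896, -0.0124]
ee_rot: [[-0.158, 0.987, -0.0], [0.987, 0.158, -0.0], [-0.0, -0.0, -1.0]]
contact_force: [-0.2, 0.7, -1.5]
opening: 0.0345
grip_force: 10.0
```

Request:
servo_tool([
  [[0,0,-0.01,0,0,0],[0,0,-0.05,0,0,0],[0,0,-0.09,0,0,0],[0,0,-0.09,0,0,0]],
])

```text
time: 5.4
position: [0.5681, 0.09, 0.0816]
ee_rot: [[-0.158, 0.987, 0.006], [0.987, 0.158, 0.002], [0.001, 0.006, -1.0]]
contact_force: [0.2, 0.3, -0.3]
opening: 0.0341
grip_force: 10.0
```

Run:
```python
from h import *
np.set_printoptions(linewidth=220)
im=bot.get_image("top"); np.save("top3.npy",im,allow_pickle=True)
Z=np.array([[depth(im,u,v)[2]*1000 for u in range(302,332)] for v in range(130,166)])
print(np.round(Z).astype(int))
```

```text
[[12 18 14 ...  1  2  0]
 [18 15 12 ... -2  0  0]
 [14 14 13 ...  5 -1  2]
 ...
 [11 12 12 ... 17 15  3]
 [-3 -2  1 ... 15 12  4]
 [ 4  8  2 ... 16  2  7]]
```

Run:
```python
from h import *
import sys
im=np.load("top3.npy",allow_pickle=True).item(); f=im["frame"].max(2)
for v in range(130,162): print(v,*["%3d"%(depth(im,u,v)[2]*1000) for u in range(302,330)])
# flange outline (dark on white board, z~.02) per ellipse
m=big((f<105)&True,316,147); 
m[:120]=0; m[175:]=0; m[:,:295]=0; m[:,340:]=0
c=max(cv2.findContours(m.astype(np.uint8),cv2.RETR_EXTERNAL,cv2.CHAIN_APPROX_NONE)[0],key=cv2.contourArea); print(cv2.fitEllipse(c))
# brass
F=im["frame"].astype(int); b=(F[...,2]-F[...,0]>25); b[:130]=0;b[155:]=0;b[:,:305]=0;b[:,326:]=0
v,u=np.nonzero(b); print("brass",u.min(),u.max(),v.min(),v.max(),len(u)); 
pts=np.array([onz(im,a,c,.0545)[:2] for a,c in zip(u,v)]); print(fitc(pts)); print(list(zip(u,v)))
```

```text
130  12  18  13  14  16  14  15   9  15  15   7   0   1   8   3   0   2   4   0   0   1   1  -1   0   1   2   3   0
131  18  14  11  20  10   9  16  12  12  18  12  16  12  15  10  10   8   0   0   0   9  -2   3   0   1   2  -1  -1
132  13  13  12  13  11  11  13   9  14  14   5   9  17  13  10  13  13  11  11  14   9   6  15   3   0  -2   0   5
133  16  17  13  14  14  16  15  13  11  15   9  15  11  18  16  13  11  16  12  14  11  10  23  12  22  14  15  11
134   7  13   9  17  10  10  13   5  13  17  10  12   8  13  17  10  12  16  14  12  10  12  16  14  12  13  18  15
135  15  11  18  14  12  13  13  13  18  12  21  18  24  47  50  43  13   6  12   8  14  19  14  10  14  21  10  16
136   7   4  10  10  13  16   9  21  24  46  55  61  65  62  63  62  68  64  45  62  16  13   7  10  14  12  13  14
137  16   5  15  12  19  14  15  22  55  61  63  61  59  56  54  58  56  57  62  63  63   6  17  16  10  15   6  21
138   5  18  18  16  13  21  20  56  59  66  57  61  60  61  58  52  60  56  54  66  58  54  13  15  18  15  15  15
139  14   9  13  16  24  27  48  64  60  56  60  55  55 
[... 2034 characters left out ...]
17
157  15  15  26  17  11  18  21  18  19  19  24  26  21  14  23 1496  16  16  20  12  19   8  14  15  16  15  21  14
158  22  14  12  17  22  12  14  19  21  20  22  21  17  20  18  21  23  17  19  12  14  16  14  11   8  11  16  15
159  14   9  19  12  14  10  11  10   9   8  18  16  23  17  16  16  18  15  11  18  14  12  17  15  14   8  10  10
160  15  13   9  11  10  16  15   9  11  14  15   8  15  17  14   9   6  20  16  15  21  15  16  10  12  14  11  12
161  13   7   8  15  13  13  16  11  18  12  16  14  17  17  14   8  17  18   8  12  12  12  13  16  14  18  10  12Traceback (most recent call last):
  File "<stdin>", line 8, in <module>
ValueError: max() iterable argument is empty
```

Request:
servo_tool([
  [[-0.196,-0.0445,0,0,0,0],[-0.196,-0.0445,0,0,0,0],[-0.196,-0.0445,0,0,0,0],[-0.196,-0.0445,0,0,0,0],[-0.196,-0.0445,0,0,0,0],[-0.196,-0.0445,0,0,0,0]],
])

```text
time: 6.2
position: [0.5528, -0.1085, 0.0773]
ee_rot: [[-0.161, 0.987, -0.001], [0.987, 0.161, 0.001], [0.001, -0.001, -1.0]]
contact_force: [-0.7, 0.2, -0.6]
opening: 0.0345
grip_force: 10.0
```

Run:
```python
from h import *
im=np.load("top3.npy",allow_pickle=True).item(); print("cell top guess",onz(im,316.2,143.3,.062))
M=np.zeros((420,560),np.uint8)
for v in range(128,160):
    for u in range(300,334):
        M[v,u]=depth(im,u,v)[2]>.038 and im["range_z"][v,u]>0
c=max(cv2.findContours(M,cv2.RETR_EXTERNAL,cv2.CHAIN_APPROX_NONE)[0],key=cv2.contourArea)[:,0]
up=c[c[:,1]<144]; p=np.array([onz(im,u+0.0,v+0.0,.062)[:2] for u,v in up]); print("upper sil fit",fitc(p))
s=bot.get_image("side"); pos=bot.get_obs()["position"]; print(pos); np.save("side4.npy",s,allow_pickle=True)
f=s["frame"].astype(int); m=(f[...,2]-f[...,0]>60)&(f[...,2]>100); w=np.zeros_like(m); w[150:215,200:250]=1; m&=w>0
v,u=np.nonzero(m); print("lens px",u.mean(),v.mean(),u.min(),u.max(),v.min(),v.max(),len(u)); print(cen(m,pos[2]+.0242+.0045-.007,s)[0])
for v in range(168,206): print(v,*["%3d"%(depth(s,u,v)[2]*1000) for u in range(208,242)])
cv2.imwrite("pics/c5.png",cv2.resize(s["frame"][155:215,190:260],None,fx=9,fy=9,interpolation=cv2.INTER_CUBIC))
```

```text
cell top guess [ 0.5543429  -0.11318141  0.062     ]
upper sil fit (array([ 0.55332913, -0.11222109]), np.float64(0.02448443943003133))
[ 0.55288938 -0.10840647  0.07745574]
lens px 222.48760330578511 168.03305785123968 206 230 158 183 121
[ 0.55468734 -0.10077557  0.09915574]
168  38  35  33  38  35 101 103 103 100 100  99 103 105 103 103 104 102 102 105 102 103 101  98 100 103 102  -3  -2  -4  -3   0  -2  -4  -3
169  35  35  32  32  31  -3  28  29  24  94  99  98  99 101 102 102 102 102 101 102 100  99  96  -3  99  -1  -2  -2  -2  -2  -2  -3  -5  -2
170  31  26  29  28  29  -1  -5  -2  -1  93  95  98  97  98  99  98  98  97  99  97  94  95  92  -2  -2  -2  -2  -1  -3  -3  -1  -4  -1  -2
171  28  15  23  26  -4  -4  -4  -2   0  -1  91  93  96  96  97  96  95  95  97  94  95  90  -1   0  -1  -3   0  -3  -4  -1  -1  -3   0  -2
172  17  15  14  10  -4  -4  -4  -3  -1  -3  -2  92  91  92  94  93  94  94  93  92  90  -4  -2   0  -3   0  -2  -3  -1  -5  -3  -3  -1  -2
173  12  13  13   9   5   5  -1  -3  -5  -3  -3  -3  -3  -5  -4  90  89   0  -5  -4  -1  -3   0  -1  -3  -3  -5  -4  -1   
[... 3797 characters left out ...]

201   8   7   9  12   8   8  14  15  15  15  15  16  15  17  17  14  16  17  15  15  15  13  14  13  16  14  10  10   7   7   8  10  11  10
202  10   8  10  10   8  11   7  12  10  17  14  13  11  18  15  15  13  15  14  11  15  15  14 691  12  11   7   8   9   7   9  10   9  10
203  10   9  10   7   7   9  12  11   7   8  11  13  12  14  11  12  13  14  12  11  11  11  13  12   6   7   9   7   8   8  10   8   9   8
204   8  10   9   8   8  11   9   9   9   9  11   7   6   8   8   6   9  12  10  10   6  12   7  10   7   8  12   8   8  10   9   6   7   3
205   6   8   7   8   9   9   9   9  10   6   9   7  10   9   8  11  10   9   9   8  11   9   9  11   9   7  10   7   6   8   8   7   4   2
```

View pics/c5.png

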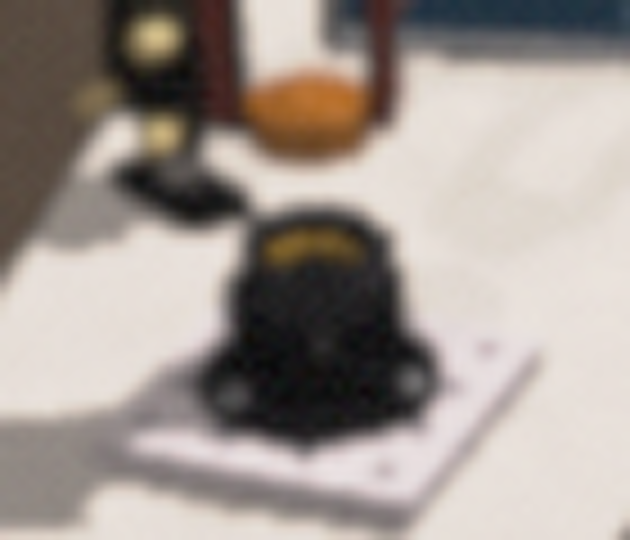

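The crop shows the lens held at side px ≈(224,168), above the cell rim centred at side px ≈(225,180). Next I compute the remaining offset.

```bash
cat >> h.py <<'E'
def ony(im,u,v,y):
    e,d=ray(im,u,v); return e+d*(y-e[1])/d[1]
E
python3 - <<'E'
from h import *
s=np.load("side4.npy",allow_pickle=True).item()
g=cv2.cvtColor(s["frame"],cv2.COLOR_BGR2GRAY).astype(float); f=s["frame"].astype(float)
def edges(row,u0,u1,sig):
    r=sig[row,u0:u1]; h=(r.max()+r.min())/2; k=np.nonzero(r>h)[0]; a,b=k[0],k[-1]
    return u0+a-(r[a]-h)/(r[a]-r[a-1]), u0+b+(r[b]-h)/(r[b]-r[b+1])
for r in range(179,196,2): e=edges(r,212,239,255-g); print(r,np.round(e,2),"mid",np.mean(e), ony(s,np.mean(e),r,-.111))
sat=f[...,2]-f[...,0]
for r in range(165,172): e=edges(r,213,236,sat); print("lens",r,np.round(e,2),np.mean(e),ony(s,np.mean(e),r,-.109))
print("lens bottom col",[ (u,[int(x) for x in g[169:181,u]]) for u in(223,224,225)])
for v in(176.5,177): print("back rim y",onz(s,224.5,v,.062))
for v in(183.5,184): print("front bore y",onz(s,224.5,v,.062))
for v in(172.5,173,173.5): print("lens front bottom",onz(s,224,v,.0928))
E
```

```text
179 [211.52 230.59] mid 221.05341632889403 [ 0.56275837 -0.111       0.06184978]
181 [216.61 232.78] mid 224.6925595238095 [ 0.55335267 -0.111       0.05691145]
183 [216.41 233.15] mid 224.7791723202171 [ 0.55337079 -0.111       0.05106789]
185 [215.58 233.9 ] mid 224.73924731182797 [ 0.55372668 -0.111       0.04516634]
187 [214.77 234.15] mid 224.46401985111663 [ 0.55471341 -0.111       0.03917728]
189 [214.72 234.43] mid 224.57490542244642 [ 0.55467057 -0.111       0.03326124]
191 [214.88 234.91] mid 224.89230019493178 [ 0.55407344 -0.111       0.02737384]
193 [214.03 236.61] mid 225.32101328903656 [ 0.55317467 -0.111       0.02149119]
195 [212.87 237.07] mid 224.9669974115617 [ 0.55438249 -0.111       0.01537178]
lens 165 [217.75 230.04] 223.89285714285714 [ 0.55294737 -0.109       0.10376918]
lens 166 [217.05 230.22] 223.63419540229887 [ 0.55374263 -0.109       0.10088474]
lens 167 [217.21 230.16] 223.68526785714286 [ 0.55373108 -0.109       0.09806481]
lens 168 [217.77 229.96] 223.86713286713285 [ 0.55337775 -0.109       0.09526921]
lens 169 [218.18 230.03] 224.10315789473685 [ 0.5528821 -0.109      0.0924806]
lens 170 [218.63 229.89] 224.25984848484848 [ 0.55259327 -0.109       0.0896679 ]
lens 171 [218.91 229.83] 224.37121212121212 [ 0.55242271 -0.109       0.08683877]
lens bottom col [(223, [91, 82, 81, 106, 162, 208, 224, 216, 170, 106, 55, 64]), (224, [93, 80, 79, 106, 161, 209, 224, 217, 167, 101, 53, 57]), (225, [91, 80, 83, 108, 164, 210, 224, 217, 169, 99, 51, 58])]
back rim y [ 0.55735442 -0.12565475  0.062     ]
back rim y [ 0.5566725  -0.12296055  0.062     ]
front bore y [ 0.54802491 -0.08878769  0.062     ]
front bore y [ 0.54737598 -0.08622279  0.062     ]
lens front bottom [ 0.54821295 -0.08961837  0.0928    ]
lens front bottom [ 0.54754312 -0.08698168  0.0928    ]
lens front bottom [ 0.54687572 -0.0843545   0.0928    ]
```

Side-camera rows put the lens and cell within 0.5 mm in x. Both cameras say y needs about −2.3 mm more. I'll correct, go down to just above the rim, then creep.

Request:
servo_tool([
  [[-0.0024,0,0.01,0,0,0],[-0.0024,0,0.022,0,0,0],[-0.0024,0,0.0285,0,0,0],[-0.0024,0,0.0285,0,0,0]],
])

```text
time: 6.75
position: [0.5526, -0.1131, 0.0486]
ee_rot: [[-0.158, 0.987, -0.002], [0.987, 0.158, 0.0], [0.0, -0.001, -1.0]]
contact_force: [-0.5, 1.1, -0.5]
opening: 0.0344
grip_force: 10.0
```

Request:
servo_tool([
  [[0,0,0.001,0,0,0],[0,0,0.002,0,0,0]],
])

```text
time: 7.0
position: [0.5534, -0.1133, 0.0477]
ee_rot: [[-0.158, 0.987, 0.001], [0.987, 0.158, 0.0], [-0.0, 0.001, -1.0]]
contact_force: [0.1, 0.8, -1.4]
opening: 0.034
grip_force: 10.0
```

Request:
servo_tool([
  [[0,0,0.0005,0,0,0],[0,0,0.001,0,0,0]],
])

```text
time: 7.25
position: [0.5532, -0.1133, 0.0465]
ee_rot: [[-0.158, 0.987, 0.0], [0.987, 0.158, 0.0], [0.0, 0.0, -1.0]]
contact_force: [0.6, 0.6, -0.2]
opening: 0.0344
grip_force: 10.0
```

The earlier reading was taken mid-motion, so y overshot by 2.5 mm. I'll correct that before going lower.

Request:
servo_tool([
  [[0.0024,0,-0.001,0,0,0],[0.0024,0,-0.001,0,0,0],[0.0024,0,0,0,0,0],[0.0024,0,0.0005,0,0,0]],
])

```text
time: 7.75
position: [0.5527, -0.1109, 0.0458]
ee_rot: [[-0.158, 0.987, -0.0], [0.987, 0.158, 0.0], [0.0, -0.0, -1.0]]
contact_force: [-0.6, 0.8, 0.1]
opening: 0.0345
grip_force: 10.0
```

Request:
servo_tool([
  [[0,0,0.0005,0,0,0],[0,0,0.001,0,0,0]],
])

```text
time: 8.0
position: [0.553, -0.1109, 0.0451]
ee_rot: [[-0.158, 0.987, 0.001], [0.987, 0.158, 0.0], [-0.0, 0.001, -1.0]]
contact_force: [0.1, 0.7, 0.4]
opening: 0.034
grip_force: 10.0
```

Request:
servo_tool([
  [[0,0,0.0005,0,0,0],[0,0,0.001,0,0,0]],
])

```text
time: 8.25
position: [0.5533, -0.1109, 0.0441]
ee_rot: [[-0.158, 0.987, 0.001], [0.987, 0.158, -0.0], [-0.0, 0.001, -1.0]]
contact_force: [1.3, 0.4, 0.8]
opening: 0.0343
grip_force: 10.0
```

Request:
servo_tool([
  [[0,0,0.0005,0,0,0],[0,0,0.001,0,0,0]],
])

```text
time: 8.5
position: [0.5533, -0.1108, 0.0431]
ee_rot: [[-0.158, 0.987, 0.001], [0.987, 0.158, 0.0], [-0.0, 0.001, -1.0]]
contact_force: [2.4, 0.4, 0.8]
opening: 0.0347
grip_force: 10.0
```

Request:
servo_tool([
  [[0,0,0.0005,0,0,0],[0,0,0.001,0,0,0]],
])

```text
time: 8.75
position: [0.5533, -0.1108, 0.0421]
ee_rot: [[-0.158, 0.987, 0.001], [0.987, 0.158, 0.0], [-0.0, 0.001, -1.0]]
contact_force: [3.1, 0.9, 1.4]
opening: 0.0343
grip_force: 10.0
```

Request:
servo_tool([
  [[0,0.0003,0.0005,0,0,0],[0,0.0003,0.001,0,0,0]],
])

```text
time: 9.0
position: [0.5532, -0.1108, 0.041]
ee_rot: [[-0.158, 0.987, 0.0], [0.987, 0.158, 0.0], [-0.0, 0.0, -1.0]]
contact_force: [3.4, 1.0, 2.1]
opening: 0.0342
grip_force: 10.0
```

Request:
servo_tool([
  [[0,0.0002,0.0005,0,0,0],[0,0.0002,0.001,0,0,0]],
])

```text
time: 9.25
position: [0.5533, -0.1108, 0.0402]
ee_rot: [[-0.158, 0.987, 0.0], [0.987, 0.158, 0.0], [0.0, 0.0, -1.0]]
contact_force: [2.1, 0.3, 7.7]
opening: 0.0341
grip_force: 10.0
```

Request:
servo_tool([
  [[0,0,0.0004,0,0,0],[0,0,0.0007,0,0,0]],
])

```text
time: 9.5
position: [0.5533, -0.1108, 0.04]
ee_rot: [[-0.158, 0.987, 0.0], [0.987, 0.158, 0.0], [0.0, 0.0, -1.0]]
contact_force: [-0.7, 1.6, 11.6]
opening: 0.0342
grip_force: 10.0
```

The seat is felt, with force rising to 11 N at 6–6.5 mm depth, so the lens is home. I'll ease off, release and rise.

Request:
servo_tool([
  [[0,0,-0.001,0,0,0],[0,0,-0.001,0,0,0]],
])

```text
time: 9.75
position: [0.5533, -0.1108, 0.0403]
ee_rot: [[-0.158, 0.987, 0.0], [0.987, 0.158, 0.0], [-0.0, 0.0, -1.0]]
contact_force: [2.9, 1.3, 4.1]
opening: 0.0342
grip_force: 10.0
```

Request:
servo_tool([
  [[0,0,0,0,0,0],[0,0,0,0,0,0],[0,0,0,0,0,0]],
], fingers=0.06)

```text
time: 10.12
position: [0.5525, -0.1109, 0.0398]
ee_rot: [[-0.158, 0.987, -0.001], [0.987, 0.158, 0.0], [0.0, -0.001, -1.0]]
contact_force: [-0.3, -0.1, -0.6]
opening: 0.0589
grip_force: 0.0
```

Request:
servo_tool([
  [[0,0,-0.03,0,0,0],[0,0,-0.09,0,0,0],[0,0,-0.12,0,0,0],[0,0,-0.12,0,0,0]],
], fingers=0.08)

```text
time: 10.62
position: [0.5545, -0.1112, 0.1625]
ee_rot: [[-0.158, 0.987, 0.004], [0.987, 0.158, 0.0], [-0.001, 0.004, -1.0]]
contact_force: [0.2, 0.5, -1.0]
opening: 0.0803
grip_force: 0.0
```

Run:
```python
from h import *
o=bot.get_obs(); print(o["position"],o["joint_positions"])
s=bot.get_image("side"); cv2.imwrite("pics/c6.png",cv2.resize(s["frame"][160:215,195:255],None,fx=10,fy=10,interpolation=cv2.INTER_CUBIC)); np.save("side6.npy",s,allow_pickle=True)
```

```text
[ 0.55449542 -0.11115241  0.16248553] [-0.23337792  0.3575059   0.44612842  1.81317947 -0.1805712   1.00667962
  0.44311548]
```

View pics/c6.png

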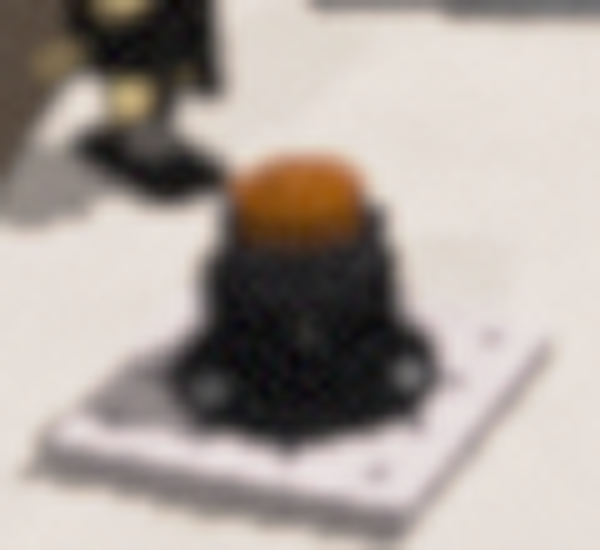

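The crop shows the lens standing level in the mouth (side px ≈(225,180)). A faint gap mark on the barrel is at side px ≈(226,192), azimuth ≈110°, and fits the board yaw of −10°. So the gaps are at −10/110/230°. The ring lugs are at about 43° (mod 120), so the ring has to turn 53° clockwise. Next, over to the ring.

Request:
servo_tool([
  [[0.329,0.058,0,0,0,0],[0.329,0.058,0,0,0,0],[0.329,0.058,0,0,0,0],[0.329,0.058,0,0,0,0],[0.329,0.058,0,0,0,0],[0.329,0.058,0.05,0,0,0],[0.329,0.058,0.1,0,0,0],[0.329,0.058,0.1,0,0,0]],
])

```text
time: 11.68
position: [0.5544, 0.2217, 0.0552]
ee_rot: [[-0.159, 0.987, -0.009], [0.987, 0.159, -0.005], [-0.004, -0.01, -1.0]]
contact_force: [0.4, -0.5, 1.5]
opening: 0.08
grip_force: 0.0
```

Request:
servo_tool([
  [[0,0,0,0,0,0],[0,0,0,0,0,0]],
])

```text
time: 11.92
position: [0.5599, 0.2232, 0.0623]
ee_rot: [[-0.157, 0.988, 0.003], [0.988, 0.157, 0.001], [0.001, 0.003, -1.0]]
contact_force: [-0.6, -0.7, -0.4]
opening: 0.0801
grip_force: 0.0
```

Run:
```python
from h import *
im=bot.get_image("side"); pos=bot.get_obs()["position"]; print(pos,bot.get_obs()["joint_positions"])
P=cloud(im,155,215,200,300); r=np.linalg.norm(P[:,:2]-[.5585,.224],axis=1)
q=P[(r<.034)&(P[:,2]>.019)&(P[:,2]<.031)]; print("ring",len(q),fitc(q[:,:2])[0],q.min(0),q.max(0))
s=P[(np.linalg.norm(P[:,:2]-pos[:2],axis=1)<.07)&(P[:,2]>.06)&(P[:,2]<.12)]
for sg in(1,-1):
    w=s[(s[:,0]-pos[0])*sg>.02]; print("finger",len(w),w.mean(0),w.min(0),w.max(0))
```

```text
[0.55984091 0.22326806 0.06223539] [-0.68392941  0.52818615  0.30694019  1.80363014 -0.20677262  0.83791426
 -0.1199251 ]
ring 308 [0.5578171  0.22597013] [0.52988493 0.19628251 0.01903369] [0.58496604 0.25361054 0.02573133]
finger 98 [0.59971115 0.2376812  0.10125615] [0.59618473 0.2202388  0.08192584] [0.60504139 0.2455978  0.11947988]
finger 90 [0.51393955 0.22519888 0.10209938] [0.5086873  0.20560419 0.08376083] [0.51938313 0.23173877 0.11892124]
```

Request:
servo_tool([
  [[0.001,0,0.03,0,0,0],[0.001,0,0.06,0,0,0],[0.001,0,0.078,0,0,0],[0.001,0,0.078,0,0,0],[0.001,0,0.078,0,0,0]],
])

```text
time: 12.6
position: [0.5593, 0.2244, -0.0166]
ee_rot: [[-0.158, 0.987, 0.002], [0.987, 0.158, 0.001], [0.0, 0.002, -1.0]]
contact_force: [0.5, -0.3, 0.4]
opening: 0.0798
grip_force: 0.0
```

Request:
servo_tool([
  [[0,0,0,0,0,0],[0,0,0,0,0,0],[0,0,0,0,0,0],[0,0,0,0,0,0]],
], fingers=0.055, force=8)

```text
time: 13.1
position: [0.5586, 0.2244, -0.0173]
ee_rot: [[-0.158, 0.987, 0.001], [0.987, 0.158, 0.0], [0.0, 0.001, -1.0]]
contact_force: [-0.9, -0.0, 4.4]
opening: 0.0576
grip_force: 8.0
```

Request:
servo_tool([
  [[0,0,0,0,0,0],[0,0,0,0,0,0],[0,0,0,0,0,0],[0,0,0,0,0,0]],
], fingers=0.075)

```text
time: 13.6
position: [0.5583, 0.2242, -0.0179]
ee_rot: [[-0.158, 0.987, -0.0], [0.987, 0.158, -0.0], [-0.0, -0.0, -1.0]]
contact_force: [0.8, -0.4, 0.2]
opening: 0.0752
grip_force: 0.0
```

Request:
servo_tool([
  [[0,0,0,0,0,-10],[0,0,0,0,0,-20],[0,0,0,0,0,-30],[0,0,0,0,0,-40],[0,0,0,0,0,-50],[0,0,0,0,0,-60],[0,0,0,0,0,-70],[0,0,0,0,0,-80]],
])

```text
time: 14.6
position: [0.5584, 0.2241, -0.0178]
ee_rot: [[-1.0, 0.01, -0.0], [0.01, 1.0, -0.0], [0.0, -0.0, -1.0]]
contact_force: [-0.5, -0.4, -0.6]
opening: 0.0751
grip_force: 0.0
```

Request:
servo_tool([
  [[0,0,0,0,0,-5],[0,0,0,0,0,-5],[0,0,0,0,0,-5]],
])

```text
time: 14.98
position: [0.5584, 0.2241, -0.0178]
ee_rot: [[-0.998, -0.069, -0.0], [-0.069, 0.998, -0.0], [0.0, -0.0, -1.0]]
contact_force: [-1.0, -0.5, 1.0]
opening: 0.0754
grip_force: 0.0
```

Request:
servo_tool([
  [[0,0,0,0,0,0],[0,0,0,0,0,0],[0,0,0,0,0,0],[0,0,0,0,0,0]],
], fingers=0.055, force=20)

```text
time: 15.48
position: [0.5583, 0.2241, -0.0178]
ee_rot: [[-0.997, -0.071, -0.0], [-0.071, 0.997, -0.0], [0.0, -0.0, -1.0]]
contact_force: [0.2, -0.4, 0.6]
opening: 0.0573
grip_force: 20.0
```

Run:
```python
from h import *
o=bot.get_obs(); print(o["position"],o["joint_positions"],o["opening"]); R=o["ee_rot"]; print(np.degrees(np.arctan2(R[1][0],R[0][0])))
s=bot.get_image("side"); f=cv2.cvtColor(s["frame"],cv2.COLOR_BGR2LAB).astype(int); F=s["frame"].astype(int)
for v in range(255,295):
    for u in range(165,205):
        if f[v,u,1]>137 and F[v,u,2]>110: print(u,v,f[v,u,1],np.round(onz(s,u,v,.025)[:2],4))
```

```text
[ 0.55830556  0.22410455 -0.01777408] [-0.37113133  0.63113194 -0.12489562  1.82188364  0.11506935  0.6957388
  1.08138418] 0.057327888991220745
-175.91848647680374
191 275 138 [0.5379 0.236 ]
192 275 140 [0.5359 0.2357]
172 276 139 [0.575  0.2461]
173 276 139 [0.573  0.2457]
```

The ring is centred and gripped, and its marks again give lugs at 43° (side px (191,275), (172,276)). I'll lift, carry it over and turn 53° clockwise.

Request:
servo_tool([
  [[0,0,-0.02,0,0,0],[0,0,-0.06,0,0,0],[0,-0.05,-0.093,0,0,9],[0.005,-0.1,-0.093,0,0,18],[0.01,-0.15,-0.093,0,0,27],[0.018,-0.2,-0.093,0,0,36],[0.022,-0.25,-0.093,0,0,45],[0.0288,-0.3,-0.093,0,0,53]],
])

```text
time: 16.52
position: [0.5515, -0.0783, 0.0768]
ee_rot: [[-0.654, 0.756, 0.002], [0.757, 0.654, 0.001], [-0.001, 0.002, -1.0]]
contact_force: [1.3, -0.4, -0.5]
opening: 0.057
grip_force: 20.0
```

Request:
servo_tool([
  [[0,0,0,0,0,0],[0,0,0,0,0,0]],
])

```text
time: 16.77
position: [0.5514, -0.0763, 0.0761]
ee_rot: [[-0.658, 0.753, 0.001], [0.753, 0.658, 0.001], [0.0, 0.001, -1.0]]
contact_force: [0.3, -0.0, -2.0]
opening: 0.0574
grip_force: 20.0
```

Request:
servo_tool([
  [[-0.0272,-0.0213,0,0,0,0],[-0.0272,-0.0213,0,0,0,0],[-0.0272,-0.0213,0,0,0,0],[-0.0272,-0.0213,0,0,0,0]],
])

```text
time: 17.27
position: [0.553, -0.1098, 0.0753]
ee_rot: [[-0.659, 0.752, -0.0], [0.752, 0.659, 0.001], [0.001, 0.001, -1.0]]
contact_force: [0.4, 0.2, -1.0]
opening: 0.0572
grip_force: 20.0
```

Run:
```python
from h import *
o=bot.get_obs(); pos=o["position"]; print(pos,o["joint_positions"]); s=bot.get_image("side"); np.save("side7.npy",s,allow_pickle=True)
cv2.imwrite("pics/c7.png",cv2.resize(s["frame"][150:215,190:260],None,fx=9,fy=9,interpolation=cv2.INTER_CUBIC))
P=cloud(s,205,245,150,190); q=P[(np.linalg.norm(P[:,:2]-pos[:2],axis=1)<.04)&(P[:,2]>.08)]
f=cv2.cvtColor(s["frame"],cv2.COLOR_BGR2LAB).astype(int)
print([(u,v,f[v,u,1]) for v in range(155,185) for u in range(208,242) if f[v,u,1]>138 and s["frame"][v,u,1]>90])
```

```text
[ 0.55304583 -0.10979239  0.07530937] [ 0.00844863  0.44448011  0.13318096  1.8790604  -0.07906724  0.82317212
  0.90233587]
[(223, 175, np.int64(139)), (224, 175, np.int64(140)), (225, 175, np.int64(140)), (226, 175, np.int64(139)), (221, 176, np.int64(140)), (222, 176, np.int64(144)), (223, 176, np.int64(146)), (224, 176, np.int64(147)), (225, 176, np.int64(148)), (226, 176, np.int64(146)), (227, 176, np.int64(146)), (228, 176, np.int64(145)), (229, 176, np.int64(141)), (219, 177, np.int64(140)), (220, 177, np.int64(142)), (221, 177, np.int64(146)), (222, 177, np.int64(148)), (223, 177, np.int64(149)), (224, 177, np.int64(150)), (225, 177, np.int64(151)), (226, 177, np.int64(151)), (227, 177, np.int64(152)), (228, 177, np.int64(151)), (229, 177, np.int64(147)), (230, 177, np.int64(142)), (218, 178, np.int64(142)), (219, 178, np.int64(147)), (220, 178, np.int64(148)), (224, 178, np.int64(150)), (225, 178, np.int64(151)), (226, 178, np.int64(152)), (227, 178, np.int64(151)), (228, 178, np.int64(152)), (229, 178, np.int64(150)), (230, 178, np.int64(145)), (227, 179, np.int64(150)), (230, 179, np.int64(146))]
```

View pics/c7.png

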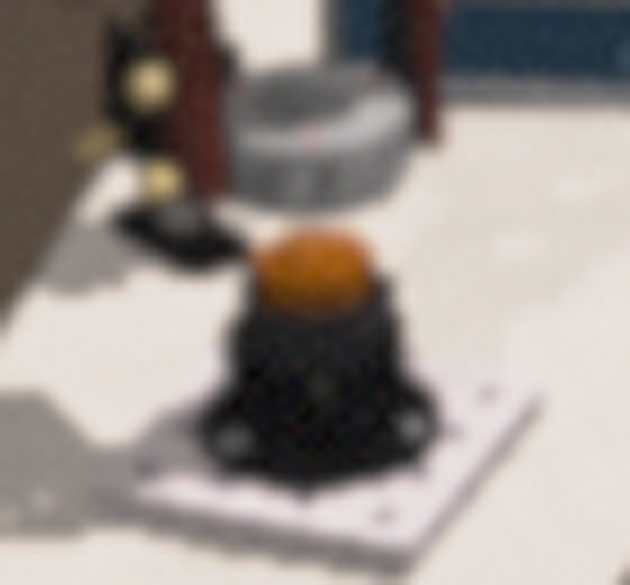

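The crop shows the ring level above the lens, with its front red mark at crop (312,133) lined up with the barrel mark at crop (320,380). Now I lower it.

Request:
servo_tool([
  [[-0.001,-0.0004,0.01,0,0,0],[-0.001,-0.0004,0.022,0,0,0],[-0.001,-0.0004,0.03,0,0,0],[-0.001,-0.0004,0.03,0,0,0]],
])

```text
time: 17.82
position: [0.5525, -0.1125, 0.0441]
ee_rot: [[-0.657, 0.754, -0.002], [0.754, 0.657, 0.0], [0.001, -0.001, -1.0]]
contact_force: [-0.6, 0.0, -1.0]
opening: 0.057
grip_force: 20.0
```

Request:
servo_tool([
  [[0,0,0.001,0,0,0],[0,0,0.002,0,0,0]],
])

```text
time: 18.08
position: [0.5535, -0.1127, 0.0435]
ee_rot: [[-0.657, 0.754, 0.001], [0.754, 0.657, -0.0], [-0.0, 0.0, -1.0]]
contact_force: [-0.5, 0.2, -1.6]
opening: 0.0573
grip_force: 20.0
```

Request:
servo_tool([
  [[0,0,0.001,0,0,0],[0,0,0.0015,0,0,0]],
])

```text
time: 18.32
position: [0.5533, -0.1126, 0.0418]
ee_rot: [[-0.657, 0.754, 0.0], [0.754, 0.657, 0.0], [-0.0, 0.0, -1.0]]
contact_force: [-0.3, 0.2, -1.3]
opening: 0.0572
grip_force: 20.0
```

Request:
servo_tool([
  [[0,0,0.0005,0,0,0],[0,0,0.001,0,0,0]],
])

```text
time: 18.58
position: [0.5533, -0.1126, 0.0408]
ee_rot: [[-0.657, 0.754, 0.0], [0.754, 0.657, -0.0], [-0.0, 0.0, -1.0]]
contact_force: [0.1, 0.4, -1.2]
opening: 0.0573
grip_force: 20.0
```

Request:
servo_tool([
  [[0.0012,0.001,-0.001,0,0,0],[0.0012,0.001,-0.001,0,0,0],[0.0012,0.001,0,0,0,0]],
])

```text
time: 18.95
position: [0.5533, -0.111, 0.0408]
ee_rot: [[-0.657, 0.754, 0.0], [0.754, 0.657, 0.0], [-0.0, 0.0, -1.0]]
contact_force: [-1.2, 0.1, -1.0]
opening: 0.0572
grip_force: 20.0
```

Request:
servo_tool([
  [[0,0,0.0005,0,0,0],[0,0,0.001,0,0,0]],
])

```text
time: 19.2
position: [0.5532, -0.111, 0.0397]
ee_rot: [[-0.657, 0.754, -0.0], [0.754, 0.657, 0.0], [0.0, -0.0, -1.0]]
contact_force: [0.8, -0.5, -1.7]
opening: 0.0573
grip_force: 20.0
```

Request:
servo_tool([
  [[0,0,0.0005,0,0,0],[0,0,0.001,0,0,0]],
])

```text
time: 19.45
position: [0.5532, -0.111, 0.0387]
ee_rot: [[-0.657, 0.754, 0.0], [0.754, 0.657, 0.0], [-0.0, 0.0, -1.0]]
contact_force: [0.3, -0.1, -1.6]
opening: 0.0571
grip_force: 20.0
```

Request:
servo_tool([
  [[0,0,0.0005,0,0,0],[0,0,0.001,0,0,0]],
])

```text
time: 19.7
position: [0.5532, -0.111, 0.0377]
ee_rot: [[-0.657, 0.754, -0.0], [0.754, 0.657, 0.0], [0.0, 0.0, -1.0]]
contact_force: [0.8, 0.3, -1.0]
opening: 0.057
grip_force: 20.0
```

Request:
servo_tool([
  [[0,0,0.001,0,0,0],[0,0,0.002,0,0,0]],
])

```text
time: 19.95
position: [0.5532, -0.111, 0.0356]
ee_rot: [[-0.657, 0.754, -0.0], [0.754, 0.657, 0.0], [0.0, -0.0, -1.0]]
contact_force: [0.2, -0.2, -1.6]
opening: 0.0575
grip_force: 20.0
```

Request:
servo_tool([
  [[0,0,0.001,0,0,0],[0,0,0.002,0,0,0]],
])

```text
time: 20.2
position: [0.5532, -0.111, 0.0337]
ee_rot: [[-0.657, 0.754, -0.0], [0.754, 0.657, 0.0], [0.0, 0.0, -1.0]]
contact_force: [0.4, 0.2, -1.6]
opening: 0.057
grip_force: 20.0
```

Request:
servo_tool([
  [[0,0,0.0008,0,0,0],[0,0,0.0015,0,0,0]],
])

```text
time: 20.45
position: [0.5532, -0.111, 0.0322]
ee_rot: [[-0.657, 0.754, -0.0], [0.754, 0.657, 0.0], [0.0, 0.0, -1.0]]
contact_force: [0.2, 0.7, -0.9]
opening: 0.0573
grip_force: 20.0
```

Request:
servo_tool([
  [[0,0,0.0003,0,0,0],[0,0,0.0006,0,0,0]],
])

```text
time: 20.7
position: [0.5532, -0.111, 0.0316]
ee_rot: [[-0.657, 0.754, 0.0], [0.754, 0.657, 0.0], [-0.0, 0.0, -1.0]]
contact_force: [0.3, 0.4, -2.0]
opening: 0.0573
grip_force: 20.0
```

Request:
servo_tool([
  [[0,0,0.0004,0,0,0],[0,0,0.0007,0,0,0]],
])

```text
time: 20.95
position: [0.5532, -0.111, 0.0309]
ee_rot: [[-0.657, 0.754, -0.0], [0.754, 0.657, 0.0], [0.0, -0.0, -1.0]]
contact_force: [-0.0, 0.4, -0.9]
opening: 0.0575
grip_force: 20.0
```

Request:
servo_tool([
  [[0,0,0.0003,0,0,0],[0,0,0.0006,0,0,0]],
])

```text
time: 21.2
position: [0.5532, -0.111, 0.0303]
ee_rot: [[-0.657, 0.754, -0.0], [0.754, 0.657, 0.0], [0.0, -0.0, -1.0]]
contact_force: [-0.5, 0.9, -2.3]
opening: 0.057
grip_force: 20.0
```

Request:
servo_tool([
  [[0,0,0.0002,0,0,0],[0,0,0.0004,0,0,0]],
])

```text
time: 21.45
position: [0.5532, -0.1111, 0.0301]
ee_rot: [[-0.657, 0.754, 0.0], [0.754, 0.657, 0.0], [-0.0, 0.0, -1.0]]
contact_force: [-1.2, 0.5, 1.6]
opening: 0.057
grip_force: 20.0
```

Request:
servo_tool([
  [[0,0,0.0002,0,0,0],[0,0,0.0004,0,0,0]],
])

```text
time: 21.7
position: [0.5533, -0.111, 0.0299]
ee_rot: [[-0.657, 0.754, 0.0], [0.754, 0.657, 0.0], [-0.0, 0.0, -1.0]]
contact_force: [-2.6, 0.0, 6.3]
opening: 0.0574
grip_force: 20.0
```

The ring rests on the lens (mid ≈ +0.4 mm to −0.1 mm), so its lugs are through the gaps. I'll ease off and turn clockwise.

Request:
servo_tool([
  [[0,0,-0.0005,0,0,0],[0,0,-0.0005,0,0,5],[0,0,-0.0005,0,0,10],[0,0,-0.0005,0,0,15],[0,0,-0.0005,0,0,20],[0,0,-0.0005,0,0,20]],
])

```text
time: 22.45
position: [0.5536, -0.1111, 0.0301]
ee_rot: [[-0.361, 0.933, 0.001], [0.933, 0.361, -0.0], [-0.001, 0.0, -1.0]]
contact_force: [-0.0, 0.8, 0.9]
opening: 0.0569
grip_force: 20.0
```

```bash
cat > t.py <<'E'
from h import *
o=bot.get_obs(); R=np.array(o["ee_rot"]); print(round(float(o["time"]),2),np.round(o["position"],4),"yaw %.2f"%np.degrees(np.arctan2(R[1,0],R[0,0])),"F",np.round(o["contact_force"],1),"M",np.round(o["wrist_torque"],3),o["opening"])
E
python3 t.py
```

```text
22.45 [ 0.5536 -0.1111  0.0301] yaw 111.14 F [-0.   0.8  0.9] M [-0.067 -0.007 -0.021] 0.05694695057985547
```

Request:
servo_tool([
  [[0,0,0,0,0,2],[0,0,0,0,0,4],[0,0,0,0,0,6],[0,0,0,0,0,6]],
])

```text
time: 22.95
position: [0.5532, -0.111, 0.0301]
ee_rot: [[-0.26, 0.966, 0.0], [0.966, 0.26, -0.0], [-0.0, 0.0, -1.0]]
contact_force: [0.6, 0.1, 1.1]
opening: 0.0567
grip_force: 20.0
```

```bash
python3 t.py
```

```text
22.95 [ 0.5532 -0.111   0.0301] yaw 105.06 F [0.6 0.1 1.1] M [-0.065  0.028 -0.034] 0.056704479940758876
```

Request:
servo_tool([
  [[0,0,0,0,0,2],[0,0,0,0,0,4],[0,0,0,0,0,4]],
])

```text
time: 23.32
position: [0.5532, -0.111, 0.0301]
ee_rot: [[-0.192, 0.981, -0.0], [0.981, 0.192, -0.0], [-0.0, -0.0, -1.0]]
contact_force: [0.4, 0.6, 2.7]
opening: 0.0572
grip_force: 20.0
```

```bash
python3 t.py
```

```text
23.32 [ 0.5532 -0.111   0.0301] yaw 101.05 F [0.4 0.6 2.7] M [-0.039  0.042 -0.038] 0.057186613255259096
```

Request:
servo_tool([
  [[0,0,0,0,0,2],[0,0,0,0,0,4],[0,0,0,0,0,4]],
])

```text
time: 23.7
position: [0.5532, -0.111, 0.0301]
ee_rot: [[-0.123, 0.992, 0.0], [0.992, 0.123, -0.0], [-0.0, 0.0, -1.0]]
contact_force: [-0.3, 0.1, 2.2]
opening: 0.057
grip_force: 20.0
```

```bash
python3 t.py
```

```text
23.7 [ 0.5532 -0.111   0.0301] yaw 97.05 F [-0.3  0.1  2.2] M [-0.045  0.064 -0.07 ] 0.05695673406538176
```

Request:
servo_tool([
  [[0,0,0,0,0,2],[0,0,0,0,0,3],[0,0,0,0,0,3]],
])

```text
time: 24.08
position: [0.5532, -0.111, 0.0301]
ee_rot: [[-0.071, 0.997, 0.0], [0.997, 0.071, -0.0], [-0.0, 0.0, -1.0]]
contact_force: [0.0, -0.8, 2.0]
opening: 0.0575
grip_force: 20.0
```

```bash
python3 t.py
```

```text
24.07 [ 0.5532 -0.111   0.0301] yaw 94.08 F [ 0.  -0.8  2. ] M [ 0.009  0.081 -0.039] 0.05754717270697653
```

Request:
servo_tool([
  [[0,0,0,0,0,2],[0,0,0,0,0,4],[0,0,0,0,0,4]],
])

```text
time: 24.45
position: [0.5532, -0.1111, 0.03]
ee_rot: [[-0.001, 1.0, -0.0], [1.0, 0.001, -0.0], [-0.0, -0.0, -1.0]]
contact_force: [0.9, 0.7, 2.5]
opening: 0.0573
grip_force: 20.0
```

```bash
python3 t.py
```

```text
24.45 [ 0.5532 -0.1111  0.03  ] yaw 90.04 F [0.9 0.7 2.5] M [-0.082  0.085 -0.042] 0.05728835704914653
```

Request:
servo_tool([
  [[0,0,0,0,0,1.5],[0,0,0,0,0,3],[0,0,0,0,0,3]],
])

```text
time: 24.82
position: [0.5532, -0.111, 0.03]
ee_rot: [[0.051, 0.999, 0.0], [0.999, -0.051, -0.0], [-0.0, 0.0, -1.0]]
contact_force: [0.4, 0.3, 2.2]
opening: 0.0573
grip_force: 20.0
```

```bash
python3 t.py
```

```text
24.82 [ 0.5532 -0.111   0.03  ] yaw 87.06 F [0.4 0.3 2.2] M [-0.04   0.007 -0.006] 0.05729881829386033
```

Request:
servo_tool([
  [[0,0,0,0,0,2],[0,0,0,0,0,4],[0,0,0,0,0,4]],
])

```text
time: 25.2
position: [0.5532, -0.111, 0.03]
ee_rot: [[0.121, 0.993, 0.0], [0.993, -0.121, -0.0], [-0.0, 0.0, -1.0]]
contact_force: [0.5, -0.2, 2.9]
opening: 0.0572
grip_force: 20.0
```

```bash
python3 t.py
```

```text
25.2 [ 0.5532 -0.111   0.03  ] yaw 83.05 F [ 0.5 -0.2  2.9] M [-0.029  0.057 -0.039] 0.05724939196355729
```

Request:
servo_tool([
  [[0,0,0,0,0,1.5],[0,0,0,0,0,3],[0,0,0,0,0,3]],
])

```text
time: 25.58
position: [0.5532, -0.111, 0.03]
ee_rot: [[0.173, 0.985, 0.0], [0.985, -0.173, -0.0], [-0.0, 0.0, -1.0]]
contact_force: [-0.1, -0.3, 2.3]
opening: 0.0574
grip_force: 20.0
```

```bash
python3 t.py
```

```text
25.57 [ 0.5532 -0.111   0.03  ] yaw 80.06 F [-0.1 -0.3  2.3] M [-0.037  0.016 -0.047] 0.057378269005180026
```

Now at 51° with no bite yet. I'll continue in 2–3° steps.

Request:
servo_tool([
  [[0,0,0,0,0,1.5],[0,0,0,0,0,3],[0,0,0,0,0,3]],
])

```text
time: 25.95
position: [0.5534, -0.111, 0.03]
ee_rot: [[0.224, 0.975, 0.0], [0.975, -0.224, -0.0], [0.0, 0.0, -1.0]]
contact_force: [1.4, 1.0, 2.2]
opening: 0.0571
grip_force: 20.0
```

```bash
python3 t.py
```

```text
25.95 [ 0.5534 -0.111   0.03  ] yaw 77.07 F [1.4 1.  2.2] M [ 0.04  -0.215  0.114] 0.057104099734032084
```

Request:
servo_tool([
  [[0,0,0,0,0,1.5],[0,0,0,0,0,3],[0,0,0,0,0,3]],
])

```text
time: 26.32
position: [0.5537, -0.1108, 0.03]
ee_rot: [[0.274, 0.962, 0.001], [0.962, -0.274, -0.0], [0.0, 0.001, -1.0]]
contact_force: [4.8, 0.5, -2.5]
opening: 0.0571
grip_force: 20.0
```

```bash
python3 t.py
```

```text
26.32 [ 0.5537 -0.1108  0.03  ] yaw 74.09 F [ 4.8  0.5 -2.5] M [ 0.187 -0.913  0.179] 0.05708015904756883
```

It bites, with the moment up about 0.2 N m from baseline. One more degree, then check.

Request:
servo_tool([
  [[0,0,0,0,0,0.5],[0,0,0,0,0,0.8],[0,0,0,0,0,0.8]],
])

```text
time: 26.7
position: [0.5537, -0.1108, 0.03]
ee_rot: [[0.287, 0.958, 0.001], [0.958, -0.287, -0.0], [0.0, 0.001, -1.0]]
contact_force: [5.7, 0.7, -3.9]
opening: 0.057
grip_force: 20.0
```

```bash
python3 t.py
```

```text
26.7 [ 0.5537 -0.1108  0.03  ] yaw 73.33 F [ 5.7  0.7 -3.9] M [ 0.213 -1.078  0.312] 0.05697612284746309
```

The moment is now about 0.3 N m, clearly snug, so I stop and release.

Request:
servo_tool([
  [[0,0,0,0,0,0],[0,0,0,0,0,0],[0,0,0,0,0,0],[0,0,0,0,0,0]],
], fingers=0.08)

```text
time: 27.2
position: [0.5529, -0.1112, 0.03]
ee_rot: [[0.288, 0.958, -0.0], [0.958, -0.288, 0.0], [-0.0, -0.0, -1.0]]
contact_force: [0.7, -0.0, -0.6]
opening: 0.08
grip_force: 0.0
```

Request:
servo_tool([
  [[0,0,-0.03,0,0,0],[0,0,-0.09,0,0,0],[0,0,-0.12,0,0,0],[0,0,-0.12,0,0,0],[0,0,-0.12,0,0,0]],
])

```text
time: 27.82
position: [0.5525, -0.1107, 0.1492]
ee_rot: [[0.287, 0.958, -0.001], [0.958, -0.287, 0.0], [-0.0, -0.001, -1.0]]
contact_force: [-0.1, 0.1, -0.1]
opening: 0.08
grip_force: 0.0
```

```bash
python3 t.py
python3 - <<'E'
from h import *
s=bot.get_image("side"); np.save("side8.npy",s,allow_pickle=True)
cv2.imwrite("pics/c8.png",cv2.resize(s["frame"][150:215,190:260],None,fx=9,fy=9,interpolation=cv2.INTER_CUBIC))
P=cloud(s,205,245,160,200); r=np.linalg.norm(P[:,:2]-[.5535,-.111],axis=1)
q=P[(r<.032)&(P[:,2]>.068)]; A=np.c_[q[:,:2],np.ones(len(q))]; q=q[q[:,2]<.08]; print(len(q),np.median(q[:,2]))
f=cv2.cvtColor(s["frame"],cv2.COLOR_BGR2LAB).astype(int)
print([(u,v,int(f[v,u,1]),np.round(onz(s,u,v,.073)[:2],3)) for v in range(165,190) for u in range(208,242) if f[v,u,1]>137 and s["frame"][v,u,1]>90])
E
```

```text
27.82 [ 0.5525 -0.1107  0.1492] yaw 73.30 F [-0.1  0.1 -0.1] M [-0.071  0.081 -0.02 ] 0.07998530756760357
171 0.06991903472458616
[(222, 176, 141, array([ 0.559, -0.107])), (223, 176, 143, array([ 0.556, -0.107])), (224, 176, 144, array([ 0.554, -0.108])), (225, 176, 145, array([ 0.551, -0.108])), (226, 176, 144, array([ 0.549, -0.109])), (227, 176, 143, array([ 0.546, -0.109])), (228, 176, 139, array([ 0.544, -0.11 ])), (220, 177, 138, array([ 0.562, -0.101])), (221, 177, 144, array([ 0.56 , -0.101])), (222, 177, 147, array([ 0.557, -0.102])), (223, 177, 149, array([ 0.555, -0.102])), (224, 177, 150, array([ 0.552, -0.103])), (225, 177, 151, array([ 0.55 , -0.103])), (226, 177, 151, array([ 0.547, -0.103])), (227, 177, 150, array([ 0.545, -0.104])), (228, 177, 147, array([ 0.542, -0.104])), (229, 177, 139, array([ 0.54 , -0.105])), (220, 178, 138, array([ 0.561, -0.096])), (221, 178, 144, array([ 0.558, -0.096])), (222, 178, 147, array([ 0.556, -0.096])), (223, 178, 148, array([ 0.554, -0.097])), (224, 178, 149, array([ 0.551, -0.097])), (225, 178, 150, array([ 0.549, -0.098])), (226, 178, 148, array([ 0.546, -0.098])), (227, 178, 146, array([ 0.544, -0.099])), (228, 178, 143, array([ 0.541, -0.099])), (229, 178, 138, array([ 0.539, -0.1  ])), (221, 179, 138, array([ 0.557, -0.091])), (222, 179, 140, array([ 0.555, -0.091])), (223, 179, 141, array([ 0.552, -0.092])), (224, 179, 142, array([ 0.55 , -0.092])), (225, 179, 142, array([ 0.547, -0.093])), (226, 179, 139, array([ 0.545, -0.093])), (227, 179, 139, array([ 0.542, -0.093]))]
```

View pics/c8.png

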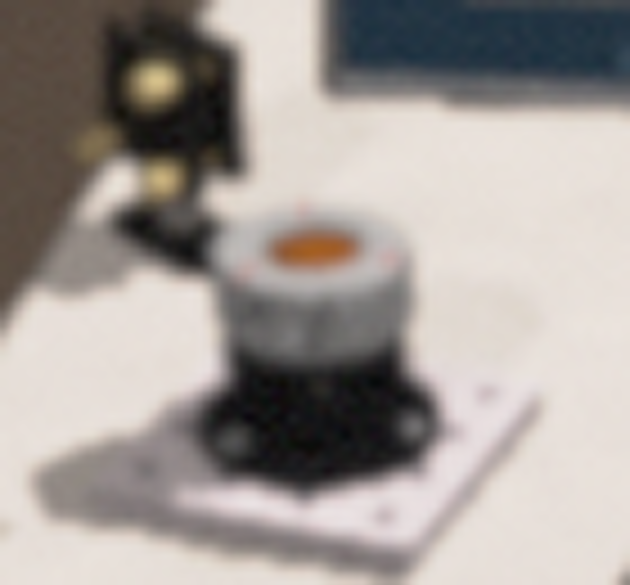

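The crop shows the ring seated level over the lens (centre ≈ crop (313,248)), with the mount untouched. The sideways force during the bite could have faked part of the moment. I'll regrip and check with a tiny nudge.

Request:
servo_tool([
  [[0,0,0.04,0,0,0],[0,0,0.09,0,0,0],[0,0,0.12,0,0,0],[0,0,0.12,0,0,0],[0,0,0.12,0,0,0]],
])

```text
time: 28.5
position: [0.5533, -0.1114, 0.0304]
ee_rot: [[0.288, 0.958, -0.0], [0.958, -0.288, -0.0], [-0.0, -0.0, -1.0]]
contact_force: [0.4, 0.4, 1.0]
opening: 0.08
grip_force: 0.0
```

Request:
servo_tool([
  [[0,0,0,0,0,0],[0,0,0,0,0,0],[0,0,0,0,0,0],[0,0,0,0,0,0]],
], fingers=0.055, force=20)

```text
time: 29.0
position: [0.5537, -0.111, 0.0308]
ee_rot: [[0.287, 0.958, 0.001], [0.958, -0.287, 0.0], [0.001, 0.001, -1.0]]
contact_force: [-2.2, 0.1, 6.6]
opening: 0.0569
grip_force: 20.0
```

```bash
python3 t.py
```

```text
29.0 [ 0.5537 -0.111   0.0308] yaw 73.30 F [-2.2  0.1  6.6] M [0.055 0.252 0.017] 0.056904626978383666
```

Request:
servo_tool([
  [[0,0,0,0,0,0.25],[0,0,0,0,0,0.5],[0,0,0,0,0,0.5]],
])

```text
time: 29.38
position: [0.5537, -0.111, 0.0307]
ee_rot: [[0.295, 0.955, 0.001], [0.955, -0.295, 0.0], [0.0, 0.001, -1.0]]
contact_force: [-1.6, 0.9, 6.7]
opening: 0.0571
grip_force: 20.0
```

```bash
python3 t.py
```

```text
29.38 [ 0.5537 -0.111   0.0307] yaw 72.82 F [-1.6  0.9  6.7] M [0.008 0.297 0.16 ] 0.05708015233008179
```

Request:
servo_tool([
  [[0,0,-0.0005,0,0,0],[0,0,-0.0005,0,0,0.4],[0,0,-0.0005,0,0,0.4]],
])

```text
time: 29.75
position: [0.5537, -0.111, 0.0308]
ee_rot: [[0.302, 0.953, 0.001], [0.953, -0.302, -0.0], [0.0, 0.001, -1.0]]
contact_force: [1.9, -0.2, 3.1]
opening: 0.0574
grip_force: 20.0
```

```bash
python3 t.py
```

```text
29.75 [ 0.5537 -0.111   0.0308] yaw 72.41 F [ 1.9 -0.2  3.1] M [ 0.01  -0.223  0.27 ] 0.057352601152590284
```

The moment is about 0.27 N m with almost no sideways load, so the ring is truly snug. I release, rise and hand in.

Request:
servo_tool([
  [[0,0,0,0,0,0],[0,0,0,0,0,0],[0,0,0,0,0,0],[0,0,0,0,0,0]],
], fingers=0.08)

```text
time: 30.25
position: [0.553, -0.1111, 0.0304]
ee_rot: [[0.303, 0.953, -0.0], [0.953, -0.303, 0.0], [-0.0, -0.0, -1.0]]
contact_force: [0.3, -0.8, -0.6]
opening: 0.08
grip_force: 0.0
```

Request:
servo_tool([
  [[0,0,-0.03,0,0,0],[0,0,-0.09,0,0,0],[0,0,-0.12,0,0,0],[0,0,-0.12,0,0,0],[0,0,-0.12,0,0,0]],
])

```text
time: 30.88
position: [0.5526, -0.1107, 0.1497]
ee_rot: [[0.302, 0.953, -0.001], [0.953, -0.302, 0.0], [-0.0, -0.001, -1.0]]
contact_force: [0.1, 0.0, -0.3]
opening: 0.0799
grip_force: 0.0
```

```bash
python3 t.py; python3 -c "
from cell import bot; print(bot.sign_off())"
```

```text
30.88 [ 0.5526 -0.1107  0.1497] yaw 72.41 F [ 0.1  0.  -0.3] M [-0.082  0.052 -0.003] 0.07993921591458582
the job is handed in; nothing more can be done
None
```

The lens is seated in the cell and the ring is screwed on to about 0.27 N m (an estimated 12–20 N on the lens); the job was handed in at about 31 s, and no verdict was returned.

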